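# Set the chest lid on its prop rod

## Robot

A 6-joint arm with a two-finger parallel gripper is mounted at the origin on the work surface. World frame = base frame: x ahead of the robot, y to its left, z up, the work surface at z = 0. Lengths are in m, angles in degrees, forces in N, time in s.
With the tool pointing down it reaches from about 0.25 to 0.725 m from the base axis. Payload 9.7 kg.
Tool frame: the origin (TCP) lies at the very end of the fingers, on their centre line; the grasp point (between the pads) lies 19 mm behind it (bot.grip_point_offset is the z of the grasp point in the tool frame, in m); z points along the fingers, x is the direction in which the jaws open and shut, and the axes are right-handed (so a half turn about z gives the same grasp; the last joint's range is limited). The gripper opens to 85 mm and grips with 20 to 120 N. Pads are 22 mm wide; open, the fingers measure 114 mm over their backs; the gripper's body (76 mm by 85 mm) begins 54 mm behind the grasp point. The pads swing forward as they close: fully open they stand 13 mm farther back than shut.
Start: joints at [-75.115, 4.979, 10.078, 95.1, 0, 90], TCP at [0.141, -0.532, 0.231] pointing down, gripper open.
Joint ranges: [-179.16, 179.16], [-48.56, 103.87], [-65.8, 70.77], [-126.05, 130.52], [-82.76, 87.17], [-180, 180]. Speed limits (degrees/s): [127.2, 127.2, 147.25, 180, 180, 180].

## Interface

Orientations are given as [roll, pitch, yaw] about the fixed x, y, z axes, in that order (R = Rz(yaw) Ry(pitch) Rx(roll)).
In Python, from workcell import get_obs, viewer, job_done, bot gives the robot as it stands.
- The arm moves only by the shell command python3 -m handwheel 'ROWS' [FORCE]. ROWS is JSON, a list of rows, each a list of 5 numbers: the closure, from 0 (fully open) to 1 (shut), then the shift along the world's x, y, z in m, then the turn about the world's z in degrees. A call has 1 to 5 rows; each row is the pose to reach, as a shift and turn from the pose measured when the call began; what a row does not reach only later rows make up. A row lasts 1/10 s, in which the tool goes at most 50 mm and 8.59 degrees, less where a joint would pass 70% of its speed; a pose out of reach is approached as far as the arm can. A call with a gripper value outside its range is refused whole. The fingers move at their own pace and stop on an object; FORCE is the grip in N (left out, the last holds). Time passes only in rows, so rows that repeat a pose let the fingers close. It gives the time, the measured TCP pose, the force and the opening at its end, in the units of the state.
- get_obs(): the state, without advancing time (a new reading comes with each control period).
- viewer.camera(name): name is "side" or "top" or "wrist"; returns a dict with "color" (480x640x3 uint8, blue, green, red), "K" (3x3 intrinsics, pixels), "dist_coeffs" ([k1, k2, p1, p2, k3] as OpenCV has them; the pictures are not rectified), "origin" and "orientation" of the camera in the world. Camera axes: x right, y down, z forward; pixel columns grow to the right and rows downward; lengths in m; the calibration is good to about 2 mm. A picture is of the moment at which its call begins. There is no depth.
- job_done(): hands the job in, once; it reports no verdict.
The state is a dict: "time": time; "q": joint angles; "qd": joint speeds; "joint_efforts": joint torques, N m; "ee_pos": TCP position; "tcp_rot": TCP orientation; "wrist_force": force on the tool from outside, world axes, zero at the start; "torque": the same for the moment, N m; "opening": finger opening in m.
Only numpy, scipy, OpenCV 4.12 (cv2) and the standard library are available. Lean on these libraries where they do the work, as an engineer would, in place of code of your own. Each camera call takes 0.05 s, during which the arm holds its last target.

## Task

The lid of the grey steel chest is thrown right back; set it half open on its prop so that it shields the contents from sparks. First, with the lid still back, swing the prop rod on the chest's right side up out of its clip; then bring the lid down by its handle, gently and without letting it drop, until the rod's ball tip sits in the slot of the lug on the lid's edge and the lid rests on the rod by itself. Leave the other things on the bench and in the chest where they are.

Things in the scene. Friction and masses are not known exactly. Their poses are not given: they have to be found in the camera images.
- chest: Open grey steel chest bolted to the bench, 180 (x) x 220 (y) x 85 high, walls 4 thick. Origin at the centre of its underside; x points from its front (robot side) to its hinge side, y to its left, z up. The lid is hinged along the far (+x) rim; the prop rod runs along the outside of the right (-y) wall.
- lid (a joint): Lid angle about the chest's y axis: 0 closed (level), 1.57 upright, at most 1.83 (leaning back on its stop, where it starts). The lid weighs about 0.5 kg and swings freely: it stays back past upright, and falls towards shut in front of upright unless held or propped. Properly on the prop it stands at about 1.09.
- lid_hinge (a point): Middle of the lid's hinge axis, 86 above the chest's underside, at the chest's far rim (90 behind the chest's centre). The axis runs along the chest's y.
- lid_handle (a point): Centre of the lid's handle bar: a round bar 10 thick and 100 long, parallel to the hinge, 220 from it, in the plane of the lid. It is the cross bar of a bow standing 40 out from the lid's free edge (free all round); when the lid leans back it is the highest part. Gripped across its thickness it can turn between the fingers as the lid swings.
- lid_slot (a point): Where the centre of the rod's ball tip sits when it is in the slot. The lug is a 70 x 68 plate on the lid's right edge, reaching over the rod; on its underside two lips about 20 high, parallel to the hinge, flare apart (about 24 between them at the plate, 48 at the mouth) and form the slot. The point is 140 from the hinge towards the free edge, 7 below the lid's underside, and moves with the lid.
- prop (a joint): Prop rod angle: 0 lying level in its clip with the tip away from the robot, growing as the tip swings up (1.57 upright), at most 1.9. The pivot is stiff (about 0.13 N m): the rod stays at whatever angle it is left. The lid slot meets the tip at about 1.0; some 0.08 either way is still caught by the flared lips.
- prop_pivot (a point): The rod's pivot, on its centre line, on a bracket near the chest's front: 75 in front of the chest's centre, 45 outside its right wall (155 from the chest's centre), 60 above the bench. The axis is parallel to the lid's hinge.
- prop_grip (a point): Point on the rod's centre line 130 from the pivot, a good place to grip it: free all round from the pivot bracket to the clip. The clip is an open-topped U, 20 wide and 14 long, 157 from the pivot. The rod is round, 10 thick, and can turn between the fingers as it swings.
- prop_tip (a point): Centre of the 14-diameter ball at the rod's free end, 174 from the pivot.
- tin_mid (a point): Bystander: closed metal tin, 48 dia x 50, standing in the left compartment of the chest. Point near its middle.
- disc_mid (a point): Bystander: black grinding disc, 76 dia x 8 thick, flat in the right compartment of the chest. Point near its middle.
- brush_grip (a point): Bystander: wooden-handled brush lying on the bench to the left of the chest. Point near its middle.
- square_mid (a point): Bystander: try square lying on the bench to the right of the chest, blade 200 long, stock 110 long and 18 thick. Point near its middle.
- hammer_grip (a point): Bystander: hammer lying on the right of the bench. Point near its middle.
- clamp_mid (a point): Bystander: steel C-clamp lying flat, about 140 x 120 x 18. Point near its middle.
- spool_mid (a point): Bystander: spool of copper wire, 90 dia x 50, standing at the back of the bench. Point near its middle.

How it is judged:
By the outcome, as a careful person would: the job done as asked, in the order asked, and still so for the second after the job is handed in, with the robot touching nothing.
It also fails if it takes over 54 s, if anything falls off the work surface, if the arm or the gripper's body presses on something with over 40 N, if the wrist force passes 120 N, or if a joint passes its speed limit or range.

## Working session

There is one attempt and no reset: what is moved stays moved. The work goes in short steps, Python scripts to look and compute and a shell command to move; the robot and the scene stay as the last step left them, time stands still between calls to the robot, and variables do not carry over. Pictures are saved under pics/ and viewed, and the job is handed in when it is done.

```bash
ls; mkdir -p pics; cat > h.py <<'E'
import numpy as np, cv2
from workcell import get_obs, viewer, job_done, bot
def shot(name,f):
    c=viewer.camera(name); cv2.imwrite(f'pics/{f}.png',c['color']); 
    np.savez(f'pics/{f}.npz',**{k:np.array(c[k]) for k in c}); return c
def load(f): return dict(np.load(f'pics/{f}.npz'))
E
python3 - <<'E'
from h import *
print(get_obs())
for n in ['side','top','wrist']:
    c=shot(n,n+'0'); print(n,c['K'],c['dist_coeffs'],c['origin'],c['orientation'])
print(bot, [a for a in dir(bot) if a[0]!='_'])
E
```

```text
pics
{'time': 0.0, 'q': array([-7.51139971e+01,  5.01003022e+00,  1.00336315e+01,  9.50992943e+01,
        2.06202239e-04,  9.00005649e+01]), 'qd': array([-0.04726035, -0.06229128,  0.01129266,  0.09837352,  0.00955271,
        0.11753155]), 'joint_efforts': array([-7.45528978e-04, -5.20382380e+01,  4.64808726e+01,  1.61943136e-02,
       -1.62482429e-04, -1.76068227e-05]), 'ee_pos': array([ 0.14123413, -0.53131521,  0.23058597]), 'tcp_rot': array([-1.79999795e+02,  7.56930051e-02, -7.51145620e+01]), 'wrist_force': array([-0.66334217,  0.53558733,  0.24761013]), 'torque': array([-0.0019782 , -0.00115737, -0.02904092]), 'opening': 0.08553076873469004}
side [[612.93001164   0.         314.68781241]
 [  0.         612.93001164 250.00503609]
 [  0.           0.           1.        ]] [-0.20994418  0.          0.          0.          0.        ] [0.41959756 0.96577514 1.04178371] [-135.04197483   -0.70860392 -169.46491858]
top [[510.78948519   0.         316.56034859]
 [  0.         510.78948519 237.43733216]
 [  0.           0.           1.        ]] [0.01385932 0.         0.         0.         0.        ] [ 0.31479586 -0.00598323  1.43510493] [-168.89205639    1.19871309  -89.57447576]
wrist [[395.96854256   0.         314.92935546]
 [  0.         395.96854256 235.06425794]
 [  0.           0.           1.        ]] [-0.02054175  0.          0.          0.          0.        ] [ 0.20678969 -0.51445597  0.37401588] [ 1.64459893e+02  2.84477506e-02 -7.51172126e+01]
<Robot object at 0x7fc4e195fe00> ['PlanningError', 'grip_point_offset']
```

View pics/side0.png

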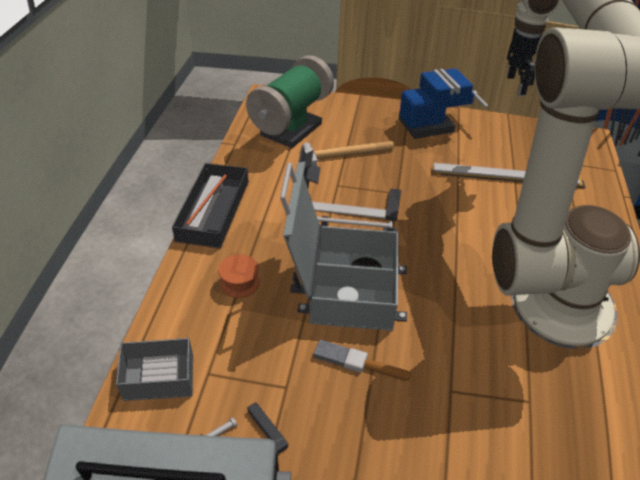

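View pics/top0.png

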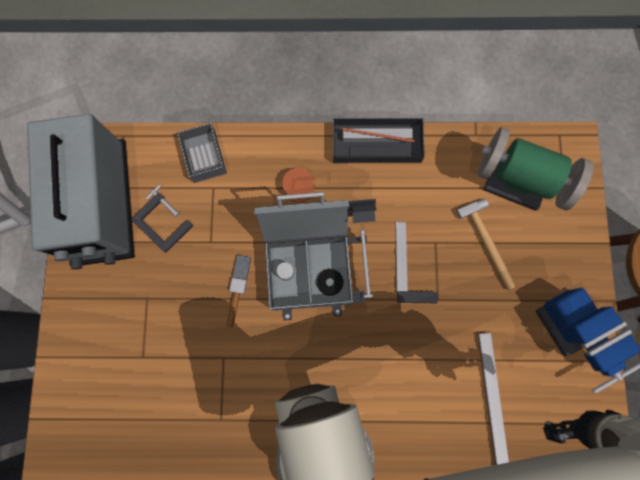

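View pics/wrist0.png

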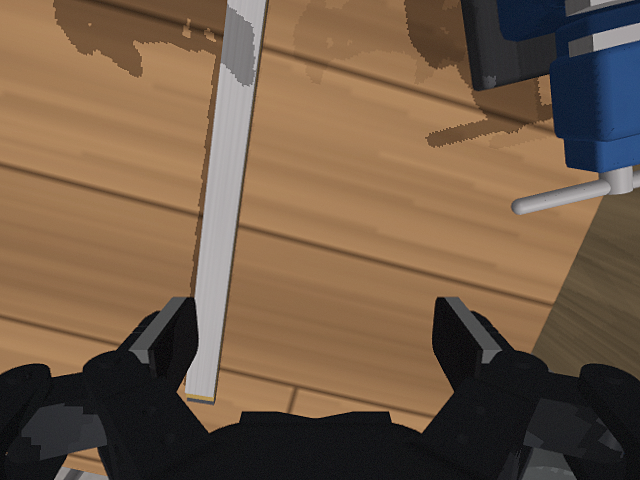

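```bash
python3 - <<'E'
from h import *
im=cv2.imread('pics/top0.png')[180:330,235:435]; cv2.imwrite('pics/top0c.png',cv2.resize(im,None,fx=4,fy=4,interpolation=cv2.INTER_CUBIC))
im=cv2.imread('pics/side0.png')[150:340,260:430]; cv2.imwrite('pics/side0c.png',cv2.resize(im,None,fx=3,fy=3,interpolation=cv2.INTER_CUBIC))
E
```

```text
(no output)
```

View pics/top0c.png

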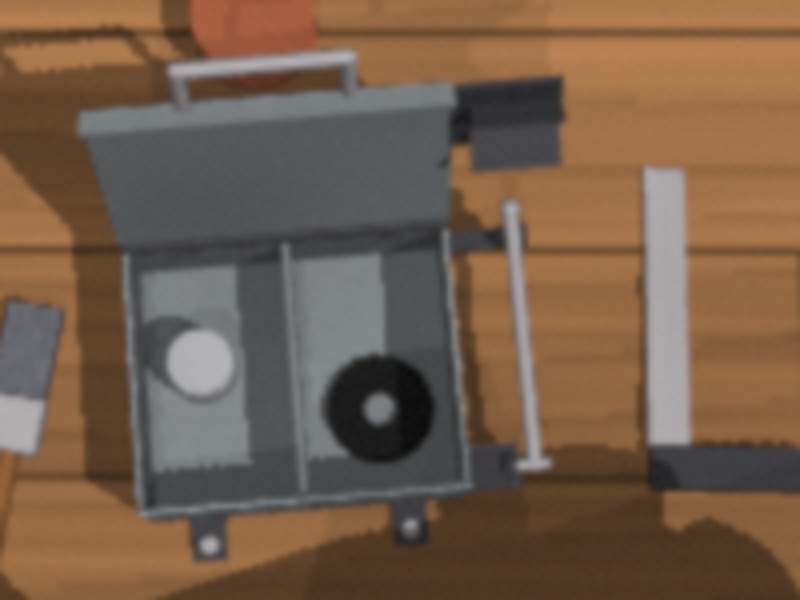

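View pics/side0c.png

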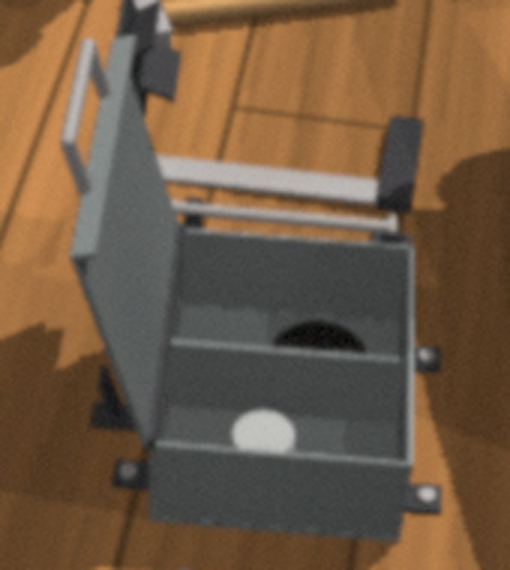

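```bash
cat >> h.py <<'E'
from scipy.spatial.transform import Rotation as R
from scipy.optimize import least_squares
def proj(c,P):
    Rc=R.from_euler('xyz',c['orientation'],degrees=True).as_matrix()
    p=(np.atleast_2d(P)-c['origin'])@Rc
    r,_=cv2.Rodrigues(np.eye(3))
    return cv2.projectPoints(p.astype(float),np.zeros(3),np.zeros(3),c['K'],c['dist_coeffs'])[0].reshape(-1,2)
def lidpt(r,y,th,off=0): # r from hinge, off below underside/plane
    return [.09-r*np.cos(th)-off*np.sin(th), y, .086+r*np.sin(th)-off*np.cos(th)]
def rodpt(r,th): return [-.075+r*np.cos(th),-.155,.06+r*np.sin(th)]
def w(pose,P):
    P=np.atleast_2d(P); return P@R.from_euler('z',pose[2]).as_matrix().T+[pose[0],pose[1],0]
E
python3 - <<'E'
from h import *
T=load('top0');S=load('side0')
A=1.83
ct=[([-.09,.11,.085],143,515),([-.09,-.11,.085],470,487),(lidpt(.22,.05,A),172,68),(lidpt(.22,-.05,A),352,57),(rodpt(.174,0),511,208),(rodpt(0,0),533,463)]
cs=[([-.09,.11,.085],410,463),([-.09,-.11,.085],412,243),(lidpt(.22,.05,A),71,138),(lidpt(.22,-.05,A),90,45),(rodpt(0,0),394,222)]
pt=np.array([[235+u/4,180+v/4] for _,u,v in ct]);ps=np.array([[260+u/3,150+v/3] for _,u,v in cs])
def f(p):
    return np.r_[(proj(T,w(p,[c[0] for c in ct]))-pt).ravel(),(proj(S,w(p,[c[0] for c in cs]))-ps).ravel()]
s=least_squares(f,[.4,0,0],loss='soft_l1'); print(s.x,np.degrees(s.x[2])); print(f(s.x).reshape(-1,2).round(2))
p=s.x
print('tip',w(p,rodpt(.174,0)),'pivot',w(p,rodpt(0,0)),'grip',w(p,rodpt(.13,0)),'handle',w(p,lidpt(.22,0,A)))
E
```

```text
[0.4884127  0.04403332 0.08368282] 4.7946722134770425
[[-1.12 -0.42]
 [ 0.65  0.04]
 [ 1.3   1.03]
 [-0.47  0.35]
 [ 0.1   0.08]
 [ 0.7  -0.24]
 [ 0.13  0.17]
 [ 0.08  0.03]
 [-0.35  0.44]
 [ 0.2  -0.52]
 [-1.27  1.29]]
tip [[ 0.60002197 -0.10214934  0.06      ]] pivot [[ 0.42663086 -0.11669316  0.06      ]] grip [[ 0.55617594 -0.10582709  0.06      ]] handle [[0.63428884 0.05626922 0.29865077]]
```

```bash
python3 -m handwheel '[[0.2,0.03,0.03,0.01,8],[0.4,0.06,0.06,0.02,16],[0.5,0.09,0.09,0.03,24],[0.5,0.12,0.12,0.03,32],[0.5,0.15,0.15,0.03,40]]' 40; python3 -c "
from h import *
o=get_obs();print(o['q'],o['opening'],o['wrist_force'])"
```

```text
time: 0.65
ee_pos: [0.2922, -0.3801, 0.261]
tcp_rot: [180.0, 0.0, -34.8]
wrist_force: [0.8, -0.4, 0.2]
opening: 0.0424
[-5.24457970e+01 -3.87875755e+00  4.47849627e+00  9.83809278e+01
 -1.62932916e-02  7.23611560e+01] 0.04236957152645566 [ 0.80923506 -0.44820656  0.24023523]
```

```bash
python3 -m handwheel '[[0.5,0.02,0.02,0,8],[0.5,0.04,0.04,0,16],[0.5,0.06,0.06,0,24],[0.5,0.08,0.08,0,32],[0.5,0.10,0.10,0,40]]'; python3 -m handwheel '[[0.5,0.02,0.02,0,8],[0.5,0.04,0.04,0,16],[0.5,0.06,0.06,0,24],[0.5,0.08,0.08,0,32],[0.5,0.09,0.10,0,40]]'; 
```

```text
time: 1.15
ee_pos: [0.3928, -0.2792, 0.2608]
tcp_rot: [180.0, 0.0, 5.5]
wrist_force: [0.0, -0.6, 0.2]
opening: 0.043
time: 1.65
ee_pos: [0.4839, -0.1781, 0.2601]
tcp_rot: [-180.0, 0.1, 45.9]
wrist_force: [0.3, -0.2, -0.2]
opening: 0.0427
```

```bash
python3 -m handwheel '[[0.5,0.02,0.02,0,8],[0.5,0.04,0.04,0,16],[0.5,0.05,0.06,0,24],[0.5,0.053,0.0725,0,32],[0.5,0.053,0.0725,0,40]]';python3 -m handwheel '[[0.5,0,0,-0.02,8],[0.5,0,0,-0.04,9.6],[0.5,0,0,-0.06,9.6],[0.5,0,0,-0.08,9.6],[0.5,0,0,-0.08,9.6]]'; python3 - <<'E'
from h import *
shot('wrist','wr1');shot('side','side1');shot('top','top1')
print(get_obs()['q'])
E
```

```text
time: 2.15
ee_pos: [0.5373, -0.104, 0.2595]
tcp_rot: [-179.9, 0.0, 86.3]
wrist_force: [0.4, -0.3, -0.4]
opening: 0.0422
time: 2.65
ee_pos: [0.5361, -0.1037, 0.1766]
tcp_rot: [-179.6, -0.0, 95.9]
wrist_force: [0.1, -0.2, 0.0]
opening: 0.0428
[-1.09258317e+01  3.91379877e+00  3.31801843e+00  8.94453803e+01
 -5.82394181e-02 -1.68518632e+01]
```

View pics/wr1.png

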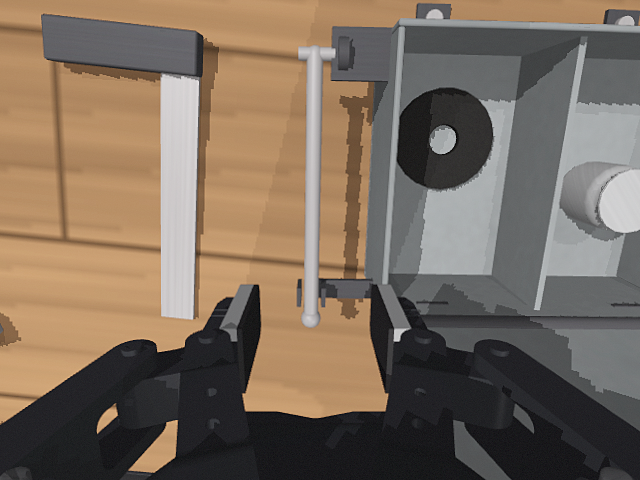

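View pics/side1.png

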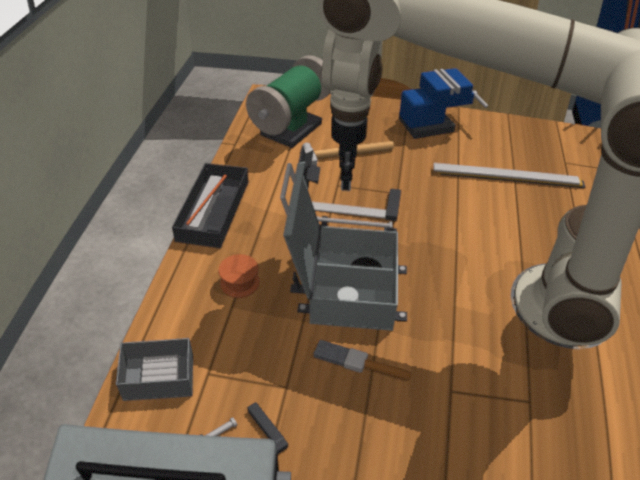

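View pics/top1.png

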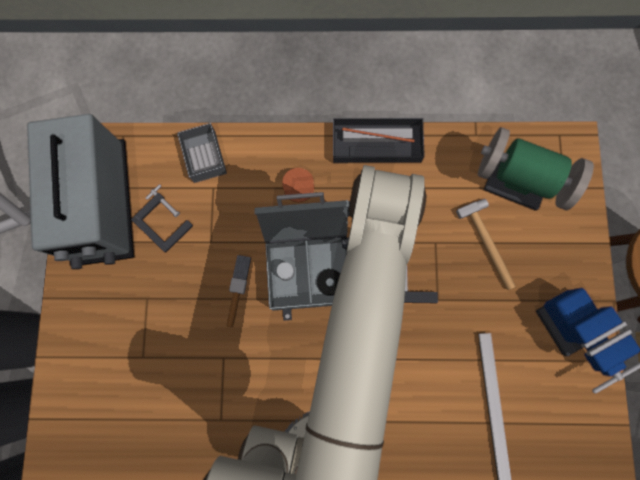

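```bash
cat >> h.py <<'E'
def ray(c,uv,z):
    n=cv2.undistortPoints(np.array([[uv]],float),c['K'],c['dist_coeffs'])[0,0]
    d=R.from_euler('xyz',c['orientation'],degrees=True).as_matrix()@[n[0],n[1],1]
    return c['origin']+d*(z-c['origin'][2])/d[2]
E
python3 - <<'E'
from h import *
c=load('wr1'); print(c['origin'],c['orientation'])
for uv in [(310,319),(316,55),(313,190),(404,22)]: print(uv,ray(c,uv,.085 if uv[0]>400 else .06))
p=[.4884,.0440,.0837]; print(w(p,[rodpt(.174,0),rodpt(0,0),[-.09,-.11,.085]]))
print(get_obs()['ee_pos'])
E
```

```text
[ 0.46935118 -0.11116366  0.32042888] [ 1.64782510e+02 -8.77803070e-03  9.59284741e+01]
(310, 319) [ 0.6028215  -0.10085182  0.06      ]
(316, 55) [ 0.4267276  -0.11489426  0.06      ]
(313, 190) [ 0.50922336 -0.10826588  0.06      ]
(404, 22) [ 0.40928699 -0.0689311   0.085     ]
[[ 0.60001178 -0.10218075  0.06      ]
 [ 0.42662092 -0.11672755  0.06      ]
 [ 0.40791133 -0.07313912  0.085     ]]
[ 0.5375336  -0.10405905  0.18052402]
```

```bash
python3 -m handwheel '[[0.5,-0.001,-0.002,-0.03,-1],[0.5,-0.001,-0.002,-0.06,-1],[0.5,-0.001,-0.002,-0.09,-1],[0.5,-0.001,-0.002,-0.12,-1],[0.5,-0.001,-0.002,-0.135,-1]]';python3 -m handwheel '[[0.5,0,0,0,0],[0.7,0,0,0,0],[0.9,0,0,0,0],[1,0,0,0,0],[1,0,0,0,0]]' 30; python3 - <<'E'
from h import *
shot('wrist','wr2');o=get_obs();print(o['ee_pos'],o['opening'],o['wrist_force'])
E
```

```text
time: 3.3
ee_pos: [0.5361, -0.106, 0.0443]
tcp_rot: [-179.9, 0.0, 94.9]
wrist_force: [0.1, 0.4, -0.9]
opening: 0.0428
time: 3.8
ee_pos: [0.5372, -0.1058, 0.0455]
tcp_rot: [180.0, 0.0, 94.9]
wrist_force: [3.3, 3.3, 0.4]
opening: 0.0088
[ 0.53714463 -0.10578663  0.0453101 ] 0.008622387513672553 [4.21793547 4.16465116 0.44980168]
```

View pics/wr2.png

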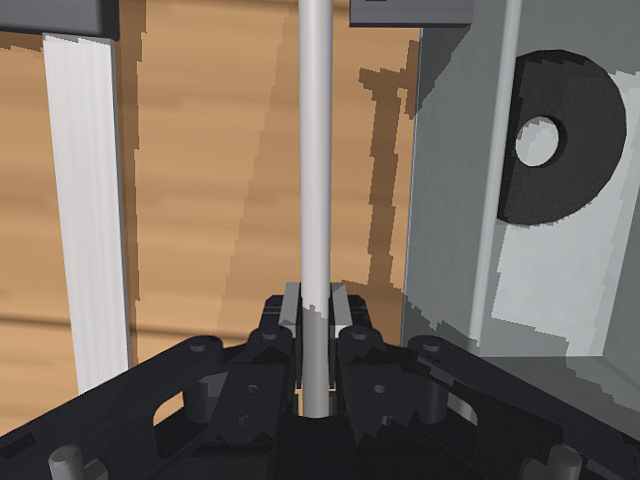

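```bash
python3 -m handwheel '[[1,-0.0006,0,0.011,0],[1,-0.0022,0,0.022,0],[1,-0.005,-0.0004,0.0328,0],[1,-0.0088,-0.0007,0.0432,0],[1,-0.0135,-0.001,0.0532,0]]';python3 -m handwheel '[[1,-0.0030,-0.0003,0.005,0],[1,-0.0058,-0.0005,0.0095,0],[1,-0.0058,-0.0005,0.0095,0]]'; python3 - <<'E'
from h import *
shot('wrist','wr3');shot('side','side3');o=get_obs();print(o['ee_pos'],o['opening'],o['wrist_force'])
E
```

```text
time: 4.35
ee_pos: [0.5226, -0.1069, 0.0989]
tcp_rot: [-179.9, 0.0, 94.9]
wrist_force: [-4.1, -1.3, -7.9]
opening: 0.0086
time: 4.65
ee_pos: [0.5164, -0.1075, 0.109]
tcp_rot: [-179.9, 0.0, 94.9]
wrist_force: [-3.7, 0.1, -3.7]
opening: 0.0086
[ 0.51667822 -0.10744178  0.10846202] 0.009065105824073487 [-3.51031068  0.68790663 -2.8767212 ]
```

View pics/wr3.png

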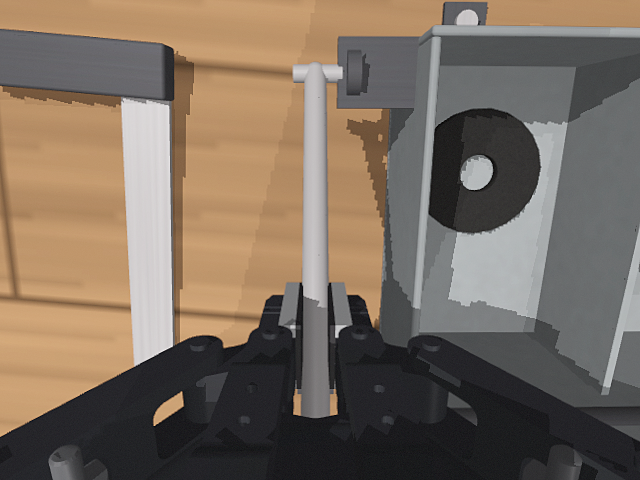

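View pics/side3.png

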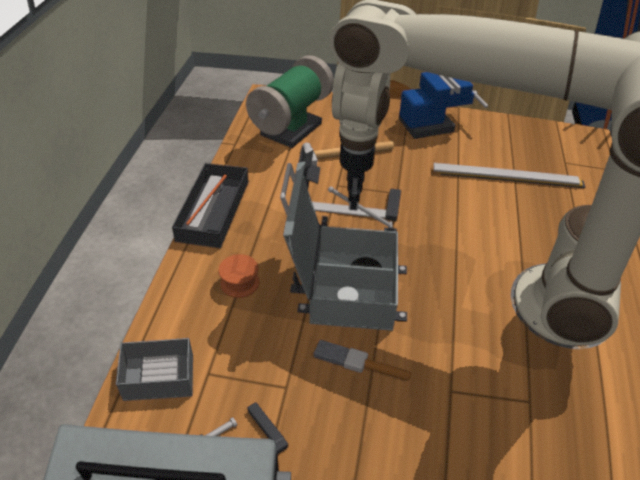

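```bash
python3 -m handwheel '[[0.75,0,0,0,0],[0.75,0,0,0,0],[0.75,0.008,0.0006,0.006,0],[0.75,0.016,0.0012,0.013,0],[0.75,0.016,0.0012,0.013,0]]';python3 -m handwheel '[[0.9,0,0,0,0],[1,0,0,0,0],[1,0,0,0,0],[1,0,0,0,0]]' 30; python3 - <<'E'
from h import *
shot('side','side4');o=get_obs();print(o['ee_pos'],o['opening'],o['wrist_force'])
im=cv2.imread('pics/side4.png')[150:290,260:430]; cv2.imwrite('pics/side4c.png',cv2.resize(im,None,fx=4,fy=4,interpolation=cv2.INTER_CUBIC))
E
```

```text
time: 5.25
ee_pos: [0.5345, -0.1063, 0.1228]
tcp_rot: [179.9, 0.1, 94.9]
wrist_force: [-1.0, -0.1, -0.6]
opening: 0.0211
time: 5.65
ee_pos: [0.5347, -0.106, 0.1228]
tcp_rot: [179.9, 0.0, 95.0]
wrist_force: [2.4, 4.0, -0.7]
opening: 0.0091
[ 0.53469162 -0.10600628  0.12283985] 0.00852227225726124 [2.08687792 3.31189256 0.43425407]
```

View pics/side4c.png

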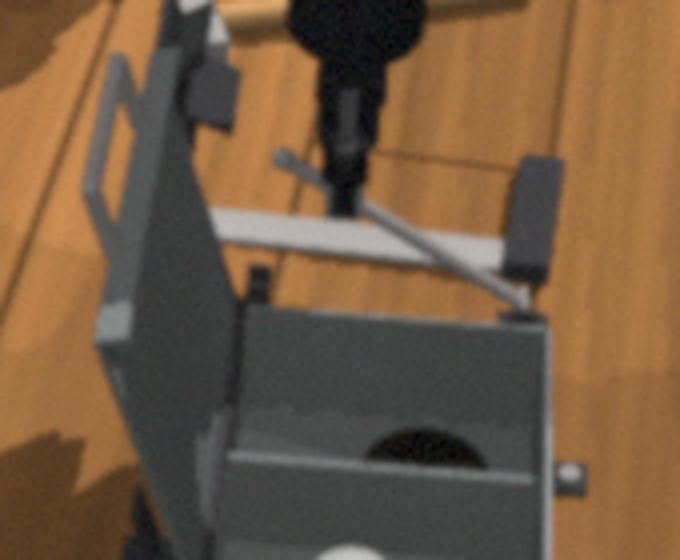

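```bash
cat >> h.py <<'E'
POSE=[.4884,.0445,.0837]
def rodth(c,uv):
    f=lambda t:(proj(c,w(POSE,rodpt(.174,t[0])))[0]-uv)
    s=least_squares(f,[.7]); return s.x[0],s.fun
E
python3 - <<'E'
from h import *
print(rodth(load('side4'),(330.5,189.5)))
P=np.array(w(POSE,rodpt(0,0))[0]);e=np.array([.53469,-.106,.12284+.019]);d=e-P;print(np.hypot(d[0],d[1]),d[2],np.arctan2(d[2],np.hypot(d[0],d[1])))
E
```

```text
(np.float64(0.5853144061128587), array([-0.12059156, -0.11488072]))
0.10855196632141628 0.08184 0.6460081377861762
```

```bash
python3 -m handwheel '[[1,-0.009,-0.0008,0.012,0],[1,-0.0178,-0.0015,0.0215,0],[1,-0.0275,-0.0023,0.03,0],[1,-0.038,-0.0032,0.0376,0],[1,-0.038,-0.0032,0.0376,0]]'; python3 - <<'E'
from h import *
shot('side','side5');o=get_obs();print(o['ee_pos'],o['opening'],o['wrist_force'])
im=cv2.imread('pics/side5.png')[150:290,260:430]; cv2.imwrite('pics/side5c.png',cv2.resize(im,None,fx=4,fy=4,interpolation=cv2.INTER_CUBIC))
E
```

```text
time: 6.2
ee_pos: [0.4944, -0.1094, 0.161]
tcp_rot: [-180.0, 0.0, 94.9]
wrist_force: [-4.4, 1.0, -7.8]
opening: 0.0088
[ 0.49487812 -0.10937218  0.16060204] 0.008559914856168492 [-4.31601396  1.13519399 -7.33636407]
```

View pics/side5c.png

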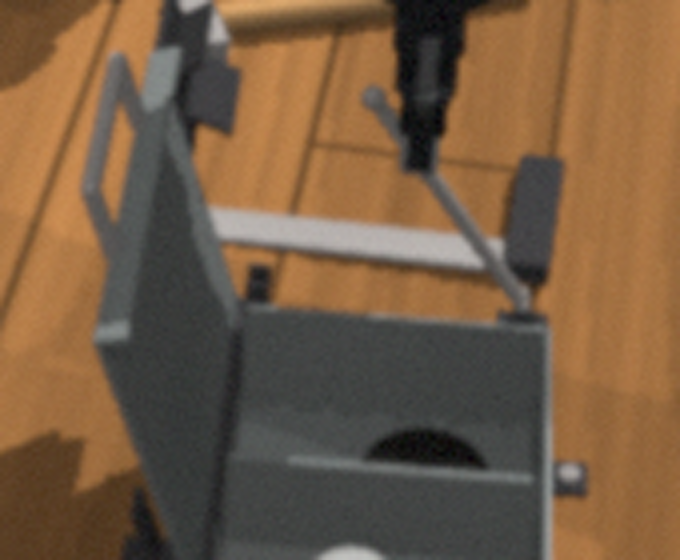

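```bash
python3 - <<'E'
from h import *
print(rodth(load('side5'),(353.5,174.25)))
f=lambda t:np.array(rodpt(.174,t[0]))[[0,2]]-np.array(lidpt(.14,0,t[1],.007))[[0,2]]
print(least_squares(f,[1,1.09]).x)
E
```

```text
(np.float64(0.9899166362054447), array([-0.17541198, -0.40851123]))
[1.00252517 1.08666243]
```

```bash
python3 -m handwheel '[[0.7,0,0,0,0],[0.6,0,0,0,0],[0.6,0,0,0.02,0],[0.6,0,0,0.05,0],[0.6,0,0,0.09,0]]'; python3 - <<'E'
from h import *
shot('side','side6');shot('wrist','wr6');o=get_obs();print(o['ee_pos'],o['opening'],o['wrist_force'])
im=cv2.imread('pics/side6.png')[150:290,260:430]; cv2.imwrite('pics/side6c.png',cv2.resize(im,None,fx=4,fy=4,interpolation=cv2.INTER_CUBIC))
E
```

```text
time: 6.75
ee_pos: [0.4946, -0.1094, 0.2511]
tcp_rot: [-180.0, 0.0, 94.9]
wrist_force: [0.7, -0.7, 1.2]
opening: 0.034
[ 0.49650901 -0.10981478  0.25654447] 0.033976541568476556 [ 0.40964862 -0.39724589 -0.03516303]
```

View pics/side6c.png

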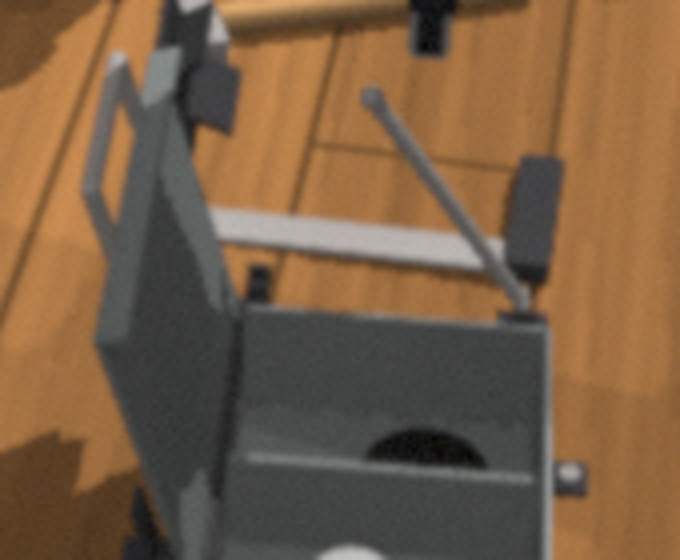

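View pics/wr6.png

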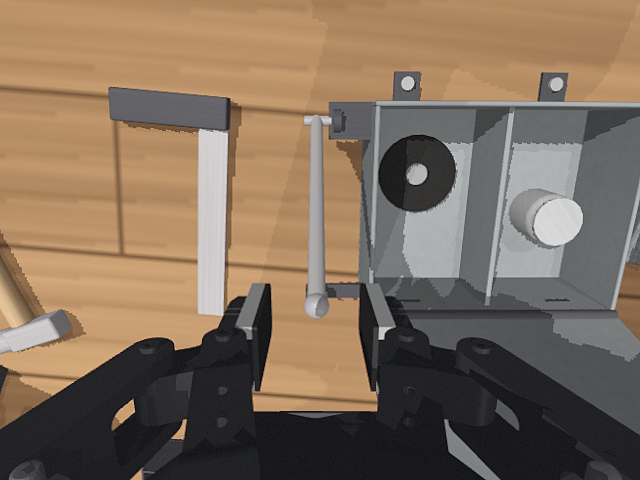

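```bash
python3 -m handwheel '[[0.5,0,0,0.03,-8],[0.5,0,0.01,0.06,-16],[0.5,0,0.02,0.09,-24],[0.5,0.01,0.04,0.105,-32],[0.5,0.03,0.06,0.105,-40]]';python3 -m handwheel '[[0.5,0.02,0.02,0,-8],[0.5,0.04,0.04,0,-16],[0.5,0.06,0.06,0,-24],[0.5,0.08,0.08,0,-32],[0.5,0.1,0.1,0,-40]]'; 
```

```text
time: 7.35
ee_pos: [0.5268, -0.0496, 0.3653]
tcp_rot: [179.2, 0.0, 54.5]
wrist_force: [0.4, -0.7, -0.1]
opening: 0.0421
time: 7.85
ee_pos: [0.6278, 0.0513, 0.3656]
tcp_rot: [179.2, -0.1, 14.2]
wrist_force: [-0.2, -0.3, -0.4]
opening: 0.0426
```

```bash
python3 -m handwheel '[[0.5,0.006,0.005,0,-8],[0.5,0.006,0.005,0,-9.4],[0.5,0.006,0.005,-0.01,-9.4]]'; python3 - <<'E'
from h import *
shot('wrist','wr7');o=get_obs();print(o['ee_pos'],o['q'].round(1))
c=load('wr7');POSE[1]=.0440
for y in (.05,0,-.05): 
  P=w(POSE,lidpt(.22,y,1.83)); print(P,proj(c,P))
E
```

```text
time: 8.15
ee_pos: [0.6342, 0.0562, 0.3564]
tcp_rot: [179.2, -0.2, 5.0]
wrist_force: [0.5, -0.1, 0.3]
opening: 0.0428
[0.63394222 0.0559453  0.35451032] [  5.4  24.7  48.5 113.7  -0.9  90.4]
[[0.63009581 0.10606337 0.29865077]] [[315.2100618  159.24345005]]
[[0.63427592 0.05623841 0.29865077]] [[314.91100418 253.99371747]]
[[0.63845604 0.00641345 0.29865077]] [[314.64962817 336.78001885]]
```

View pics/wr7.png

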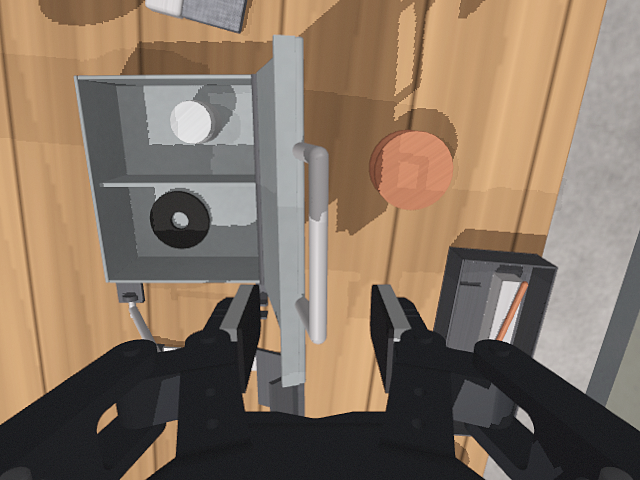

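```bash
python3 -m handwheel '[[0.5,0.001,0,-0.025,0],[0.5,0.001,0,-0.05,0],[0.5,0.001,0,-0.073,0],[0.5,0.001,0,-0.073,0]]';python3 -m handwheel '[[0.7,0,0,0,0],[0.85,0,0,0,0],[1,0,0,0,0],[1,0,0,0,0],[1,0,0,0,0]]' 30; python3 - <<'E'
from h import *
shot('wrist','wr8');shot('side','side8');o=get_obs();print(o['ee_pos'],o['opening'],o['wrist_force'])
E
```

```text
time: 8.6
ee_pos: [0.6336, 0.0552, 0.2789]
tcp_rot: [179.1, 0.2, 5.1]
wrist_force: [-0.1, -0.1, 0.1]
opening: 0.0423
time: 9.1
ee_pos: [0.6343, 0.055, 0.2806]
tcp_rot: [179.1, -0.0, 5.1]
wrist_force: [2.9, -2.1, 6.5]
opening: 0.0086
[0.63433321 0.05501556 0.28058863] 0.00894228091852339 [ 3.014665   -1.00096813  6.45327943]
```

View pics/side8.png

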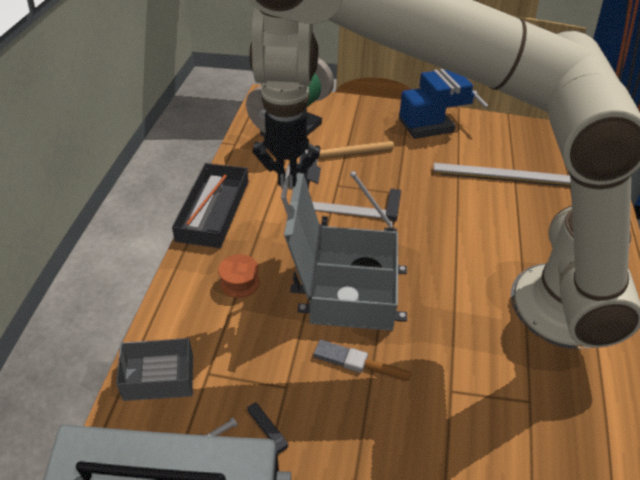

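View pics/wr8.png

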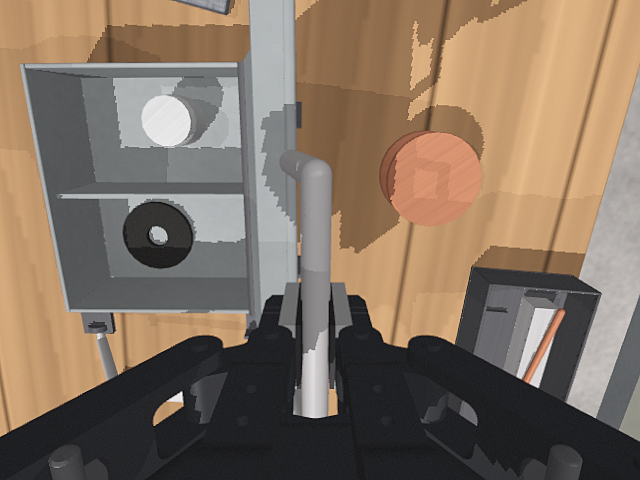

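```bash
cat > arc.py <<'E'
import sys; from h import *
E0=np.array([.6343,.0550,.2806])
def tgt(t):
    d=-.22*(np.cos(t)-np.cos(1.83)); return E0+[d*np.cos(.0837),d*np.sin(.0837),.22*(np.sin(t)-np.sin(1.83))]
o=get_obs(); print('force',o['wrist_force'].round(1),'open',round(o['opening'],4))
e=o['ee_pos']; print('err th', np.arctan2(e[2]-E0[2]+.22*np.sin(1.83), -(np.hypot(*(e-E0)[:2])*-1*-1 -.22*-np.cos(1.83)*-1)) if 0 else '')
for a in sys.argv[1:]: print(a,(tgt(float(a))-e).round(4))
E
python3 -m handwheel '[[1,-0.0085,-0.0007,0.0021,0],[1,-0.0171,-0.0014,0.0038,0],[1,-0.0258,-0.0022,0.0052,0],[1,-0.0345,-0.0029,0.0063,0],[1,-0.0432,-0.0036,0.007,0]]'; python3 arc.py 1.63 1.59 1.55 1.51 1.47 1.43
```

```text
time: 9.7
ee_pos: [0.5903, 0.0512, 0.2881]
tcp_rot: [179.1, -0.1, 5.1]
wrist_force: [1.3, -1.3, 4.0]
opening: 0.0084
force [ 1.3 -1.3  4. ] open 0.0084
err th 
1.63 [ 0.0008  0.0001 -0.0005]
1.59 [-0.008  -0.0006 -0.0002]
1.55 [-0.0168 -0.0013 -0.0002]
1.51 [-0.0255 -0.0021 -0.0006]
1.47 [-0.0343 -0.0028 -0.0013]
1.43 [-0.043  -0.0035 -0.0023]
```

```bash
python3 -m handwheel '[[1,-0.008,-0.0006,-0.0002,0],[1,-0.0168,-0.0013,-0.0002,0],[1,-0.0255,-0.0021,-0.0006,0],[1,-0.0343,-0.0028,-0.0013,0],[1,-0.043,-0.0035,-0.0023,0]]'; python3 arc.py 1.43 1.40 1.37 1.34 1.31 1.28
```

```text
time: 10.2
ee_pos: [0.5465, 0.0475, 0.2857]
tcp_rot: [179.1, -0.0, 5.1]
wrist_force: [0.9, -3.6, -1.2]
opening: 0.0088
force [ 0.9 -3.6 -1.2] open 0.0088
err th 
1.43 [0.0009 0.0002 0.0001]
1.40 [-0.0056 -0.0004 -0.0009]
1.37 [-0.0121 -0.0009 -0.0022]
1.34 [-0.0185 -0.0015 -0.0036]
1.31 [-0.0249 -0.002  -0.0052]
1.28 [-0.0312 -0.0025 -0.007 ]
```

```bash
python3 -m handwheel '[[1,-0.0056,-0.0004,-0.0009,0],[1,-0.0121,-0.0009,-0.0022,0],[1,-0.0185,-0.0015,-0.0036,0],[1,-0.0249,-0.002,-0.0052,0],[1,-0.0312,-0.0025,-0.007,0]]'; python3 arc.py 1.28 1.26 1.24 1.22 1.20 1.18; python3 -c "
from h import *
shot('side','side9');shot('top','top9')
im=cv2.imread('pics/side9.png')[120:290,260:430]; cv2.imwrite('pics/side9c.png',cv2.resize(im,None,fx=3.5,fy=3.5,interpolation=cv2.INTER_CUBIC))"
```

```text
time: 10.7
ee_pos: [0.5147, 0.045, 0.2786]
tcp_rot: [179.1, -0.0, 5.1]
wrist_force: [0.2, -3.8, 1.4]
opening: 0.0086
force [ 0.2 -3.8  1.4] open 0.0086
err th 
1.28 [0.0005 0.0001 0.0001]
1.26 [-0.0037 -0.0003 -0.0012]
1.24 [-0.0078 -0.0006 -0.0026]
1.22 [-0.012  -0.001  -0.0041]
1.20 [-0.0161 -0.0013 -0.0056]
1.18 [-0.0201 -0.0017 -0.0073]
```

View pics/side9c.png

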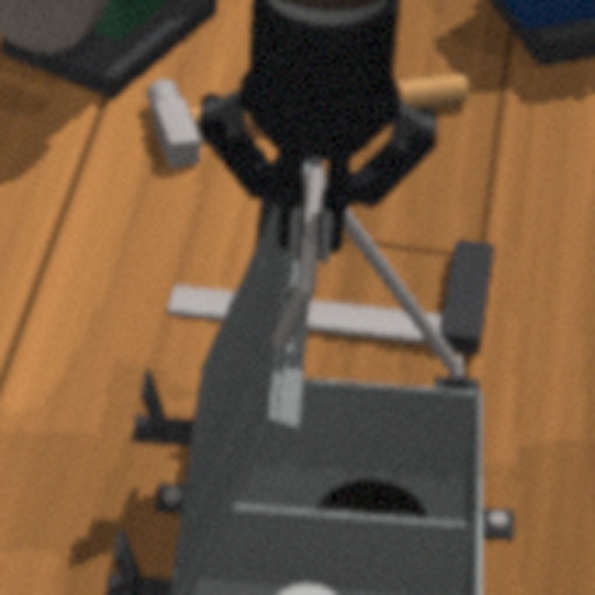

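View pics/top9.png

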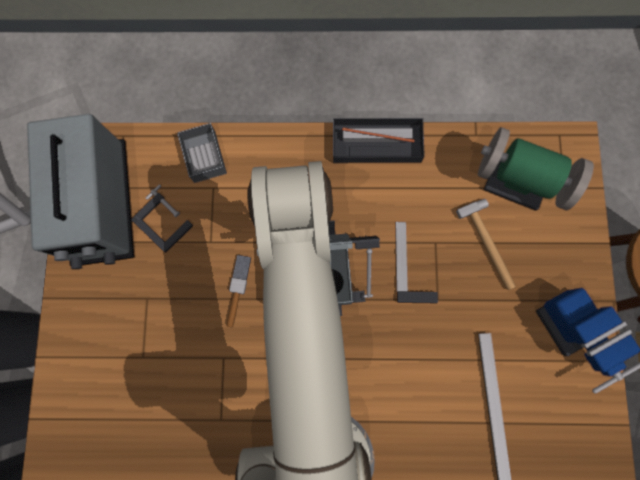

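```bash
python3 -m handwheel '[[1,-0.0037,-0.0003,-0.0012,0],[1,-0.0078,-0.0006,-0.0026,0],[1,-0.012,-0.001,-0.0041,0],[1,-0.0161,-0.0013,-0.0056,0],[1,-0.0201,-0.0017,-0.0073,0]]'; python3 arc.py 1.18 1.17 1.16 1.15 1.14 1.13
```

```text
time: 11.3
ee_pos: [0.494, 0.0432, 0.2712]
tcp_rot: [179.1, -0.0, 5.1]
wrist_force: [-0.6, -3.2, 1.7]
opening: 0.0088
force [-0.6 -3.2  1.7] open 0.0088
err th 
1.18 [0.0006 0.0001 0.0002]
1.17 [-0.0014 -0.0001 -0.0007]
1.16 [-0.0034 -0.0003 -0.0015]
1.15 [-0.0054 -0.0004 -0.0024]
1.14 [-0.0074 -0.0006 -0.0033]
1.13 [-0.0094 -0.0008 -0.0043]
```

```bash
python3 -m handwheel '[[1,-0.0014,-0.0001,-0.0007,0],[1,-0.0034,-0.0003,-0.0015,0],[1,-0.0054,-0.0004,-0.0024,0],[1,-0.0074,-0.0006,-0.0033,0],[1,-0.0094,-0.0008,-0.0043,0]]'; python3 arc.py 1.13 1.12 1.11 1.10 1.09 1.08; python3 -c "
from h import *
shot('side','side10')
im=cv2.imread('pics/side10.png')[150:290,290:430]; cv2.imwrite('pics/side10c.png',cv2.resize(im,None,fx=4,fy=4,interpolation=cv2.INTER_CUBIC))"
```

```text
time: 11.8
ee_pos: [0.4843, 0.0425, 0.2669]
tcp_rot: [179.1, -0.0, 5.1]
wrist_force: [-2.8, -3.0, 4.8]
opening: 0.0089
force [-2.8 -3.   4.8] open 0.0089
err th 
1.13 [ 0.0003 -0.     -0.    ]
1.12 [-0.0017 -0.0002 -0.001 ]
1.11 [-0.0037 -0.0004 -0.0019]
1.10 [-0.0057 -0.0005 -0.0029]
1.09 [-0.0076 -0.0007 -0.0039]
1.08 [-0.0095 -0.0009 -0.0049]
```

View pics/side10c.png

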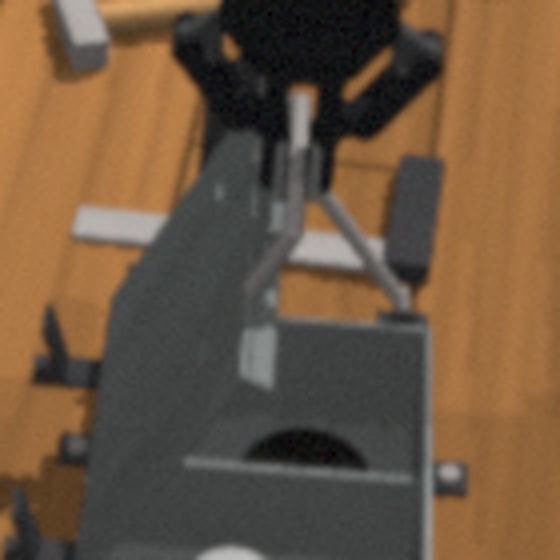

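```bash
python3 -m handwheel '[[1,-0.0017,-0.0002,-0.001,0],[1,-0.0037,-0.0004,-0.0019,0],[1,-0.0037,-0.0004,-0.0019,0]]'; python3 arc.py 1.11 1.10 1.09 1.08 1.07 1.06
```

```text
time: 12.15
ee_pos: [0.4803, 0.0421, 0.265]
tcp_rot: [179.1, 0.0, 5.1]
wrist_force: [-2.6, -3.1, 4.4]
opening: 0.0089
force [-2.6 -3.1  4.4] open 0.0089
err th 
1.11 [0.0004 0.     0.    ]
1.10 [-0.0016 -0.0002 -0.0009]
1.09 [-0.0035 -0.0003 -0.002 ]
1.08 [-0.0055 -0.0005 -0.003 ]
1.07 [-0.0074 -0.0006 -0.004 ]
1.06 [-0.0093 -0.0008 -0.0051]
```

```bash
python3 -c "
from h import *
shot('top','top11')
im=cv2.imread('pics/top11.png')[215:315,310:430]; cv2.imwrite('pics/top11c.png',cv2.resize(im,None,fx=6,fy=6,interpolation=cv2.INTER_CUBIC))
c=load('top11')
for t in (.95,.99,1.0,1.05): print(t,(proj(c,w(POSE,rodpt(.174,t)))-[310,215])*6)
"
```

```text
0.95 [[356.32127515 206.38116428]]
0.99 [[358.46444658 218.63748907]]
1.0 [[359.00145877 221.79038083]]
1.05 [[361.69041105 238.07225544]]
```

View pics/top11c.png

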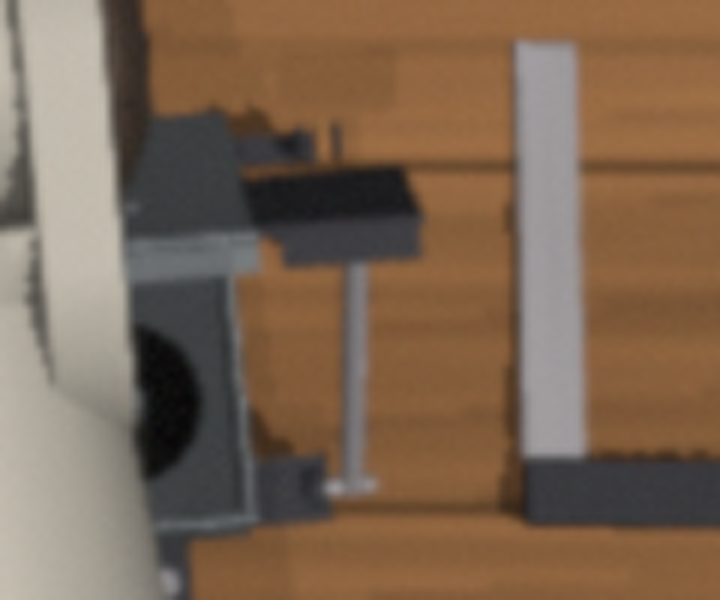

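```bash
python3 -m handwheel '[[1,-0.0016,-0.0002,-0.001,0],[1,-0.0035,-0.0003,-0.002,0],[1,-0.0035,-0.0003,-0.002,0]]'; python3 arc.py 1.09 1.085 1.08 1.07 1.06
```

```text
time: 12.5
ee_pos: [0.4789, 0.042, 0.2641]
tcp_rot: [179.1, -0.3, 5.1]
wrist_force: [8.5, -3.2, 8.5]
opening: 0.0088
force [ 8.5 -3.2  8.5] open 0.0088
err th 
1.09 [-0.0022 -0.0002 -0.0011]
1.085 [-0.0031 -0.0003 -0.0016]
1.08 [-0.0041 -0.0004 -0.0021]
1.07 [-0.006  -0.0006 -0.0032]
1.06 [-0.0079 -0.0007 -0.0042]
```

```bash
python3 - <<'E'
from h import *
for a in (.93,.96,.99,1.0025,1.03,1.06):
    f=lambda v:np.array(rodpt(.174,a))[[0,2]]-np.array(lidpt(v[0],0,v[1],.007))[[0,2]]
    print(a,least_squares(f,[.14,1.09]).x)
E
```

```text
0.93 [0.12863637 1.13209814]
0.96 [0.1333583  1.11310615]
0.99 [0.13805023 1.09439704]
1.0025 [0.13999609 1.08667793]
1.03 [0.14425762 1.06984137]
1.06 [0.14887543 1.05168472]
```

```bash
python3 -m handwheel '[[0.95,0.0005,0,0,0],[0.9,0.0005,0,0,0],[0.85,0.0005,0,0,0],[0.8,0.0005,0,0,0],[0.8,0.0005,0,0,0]]'; python3 arc.py 1.09; python3 -c "
from h import *
shot('wrist','wr12');shot('side','side12')
im=cv2.imread('pics/side12.png')[150:290,290:430]; cv2.imwrite('pics/side12c.png',cv2.resize(im,None,fx=4,fy=4,interpolation=cv2.INTER_CUBIC))"
```

```text
time: 13.0
ee_pos: [0.4793, 0.0422, 0.2636]
tcp_rot: [179.1, -0.3, 5.1]
wrist_force: [-0.1, -0.3, 0.3]
opening: 0.017
force [-0.1 -0.3  0.3] open 0.017
err th 
1.09 [-0.0026 -0.0005 -0.0006]
```

View pics/wr12.png

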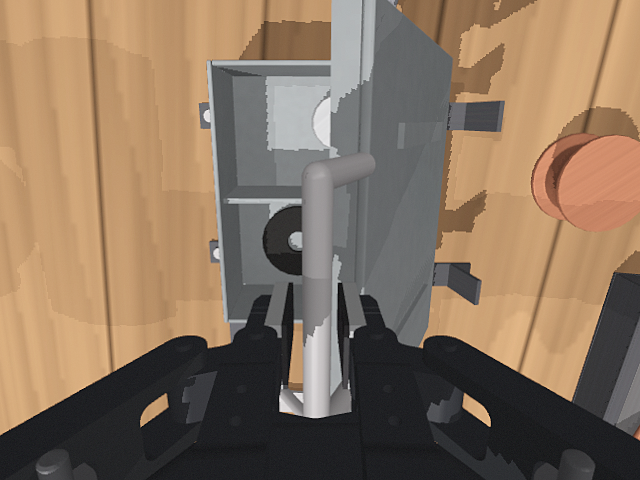

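View pics/side12c.png

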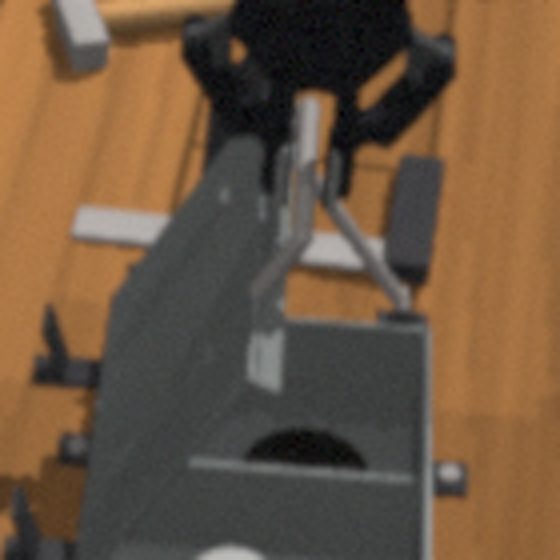

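```bash
python3 -m handwheel '[[0.7,0,0,0,0],[0.6,0,0,0,0],[0.55,0,0,0.01,0],[0.5,0,0,0.03,0],[0.5,0,0,0.06,0]]'; python3 -m handwheel '[[0.5,0,0,0.03,0],[0.5,0,0,0.06,0],[0.5,-0.02,0,0.08,0],[0.5,-0.06,0.02,0.08,0],[0.5,-0.1,0.04,0.08,0]]';python3 -m handwheel '[[0.5,-0.04,0.03,0,0],[0.5,-0.08,0.06,0,0],[0.5,-0.1,0.1,0,0],[0.5,-0.1,0.14,0,0],[0.5,-0.1,0.14,0,0]]'; python3 -c "
from h import *
shot('top','top13');shot('side','side13');shot('wrist','wr13')
im=cv2.imread('pics/side13.png')[150:290,290:430]; cv2.imwrite('pics/side13c.png',cv2.resize(im,None,fx=4,fy=4,interpolation=cv2.INTER_CUBIC))"
```

```text
time: 13.6
ee_pos: [0.4789, 0.0421, 0.324]
tcp_rot: [179.1, -0.2, 5.1]
wrist_force: [-0.9, 0.1, -0.2]
opening: 0.0426
time: 14.1
ee_pos: [0.3782, 0.0822, 0.4048]
tcp_rot: [179.1, -0.2, 5.0]
wrist_force: [-0.6, 1.0, 0.5]
opening: 0.0426
time: 14.6
ee_pos: [0.2773, 0.2255, 0.4048]
tcp_rot: [179.2, -0.2, 5.3]
wrist_force: [1.3, 0.6, 0.2]
opening: 0.0427
```

View pics/side13c.png

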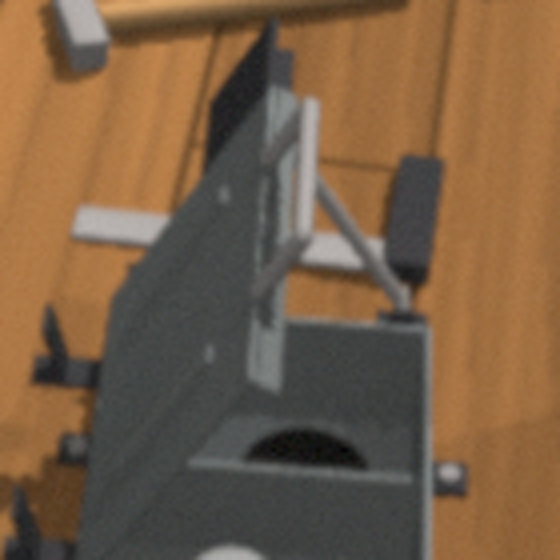

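View pics/top13.png

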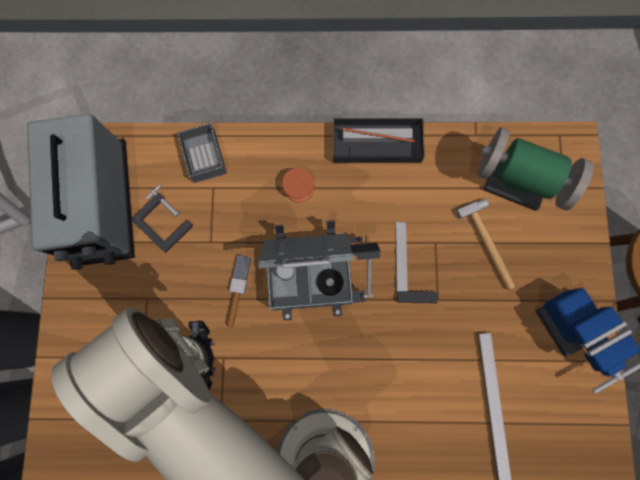

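View pics/side13.png

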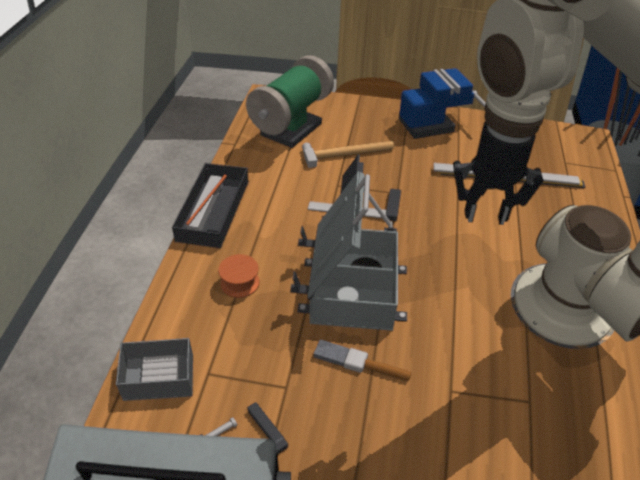

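```bash
python3 - <<'E'
from h import *
c=load('side13');t=load('top13')
for y,uv in((-.05,(367.5,175.75)),(.05,(366,208.75))):
    f=lambda v:proj(c,w(POSE,lidpt(.22,y,v[0])))[0]-uv
    s=least_squares(f,[1.09]); print(s.x,s.fun)
im=cv2.imread('pics/top13.png')[215:315,250:400]; cv2.imwrite('pics/top13c.png',cv2.resize(im,None,fx=5,fy=5,interpolation=cv2.INTER_CUBIC))
for a in (1.05,1.09,1.13): print(a,[((proj(t,w(POSE,lidpt(.22,y,a)))-[250,215])*5).round() for y in(-.05,.05)])
E
```

```text
[1.1060576] [-0.38760321  0.79336356]
[1.10086308] [-0.347358    0.72744217]
1.05 [array([[391., 260.]]), array([[172., 278.]])]
1.09 [array([[389., 242.]]), array([[171., 260.]])]
1.13 [array([[388., 224.]]), array([[169., 241.]])]
```

View pics/top13c.png

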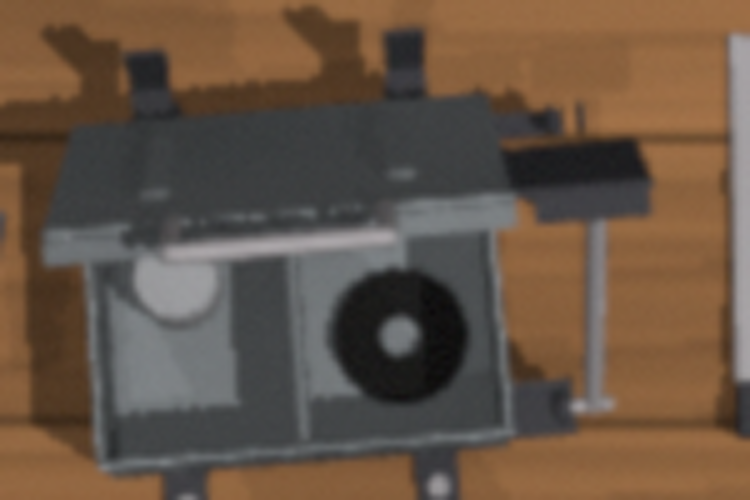

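```bash
python3 -m handwheel '[[0.5,0,0,0,0],[0.5,0,0,0,0],[0.5,0,0,0,0],[0.5,0,0,0,0],[0.5,0,0,0,0]]'; python3 -m handwheel '[[0.5,0,0,0,0],[0.5,0,0,0,0],[0.5,0,0,0,0],[0.5,0,0,0,0],[0.5,0,0,0,0]]'; python3 -c "
from h import *
a=load('top13')['color'];b=shot('top','top14')['color']
d=cv2.absdiff(a,b)[180:330,235:435];print('top change',d.max(),d.mean())
a=load('side13')['color'];b=shot('side','side14')['color']
d=cv2.absdiff(a,b)[150:340,260:420];print('side change',d.max(),d.mean())
a=load('top0')['color'];b=load('top14')['color'];d=cv2.absdiff(a,b).max(2);cv2.imwrite('pics/diff.png',d*2)"
```

```text
time: 15.25
ee_pos: [0.2781, 0.2218, 0.4054]
tcp_rot: [179.1, -0.2, 5.0]
wrist_force: [0.0, 0.6, 0.7]
opening: 0.0426
time: 15.75
ee_pos: [0.2781, 0.2218, 0.4053]
tcp_rot: [179.1, -0.2, 5.0]
wrist_force: [-0.1, -1.1, 1.0]
opening: 0.0426
top change 11 0.9799444444444444
side change 21 2.1199013157894737
```

View pics/diff.png

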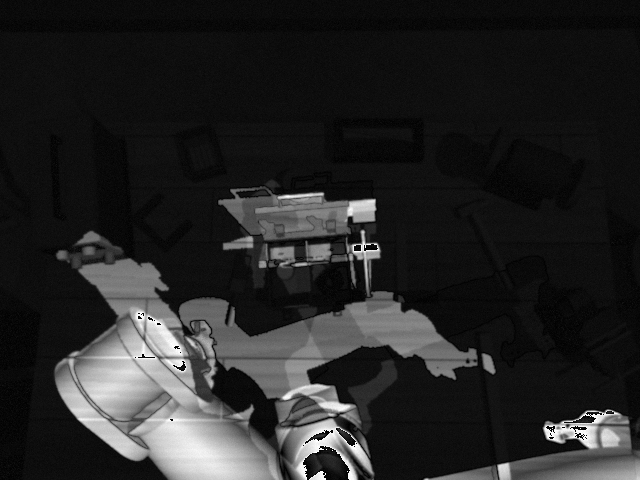

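The lid has not moved for over a second. Compared with the first picture, only the lid, the rod, the arm and shadows have changed, so I am handing the job in.

```bash
python3 -c "
from workcell import job_done
print(job_done())"
```

```text
the job is handed in; nothing more can be done
None
```

The lid is half open and resting on the prop rod by itself, and I handed the job in at about 16 s.

**What I did:** With the lid still back, I swung the prop rod up out of its clip to about 0.99 rad. I had to regrip it once on the way so its tip would clear the gripper body. I then gripped the handle and lowered the lid slowly along its arc until it met firm resistance from the rod at about 1.10 rad. I released in small steps and backed the arm clear.

**Last checks:**
- **Lid angle:** the side camera gives 1.10–1.11 rad and the top camera 1.09–1.11, against the expected 1.09 or so. A rod at 0.98–0.99 rad accounts for most of the small difference, with the ball 2–3 mm off the middle of the slot but inside its play.
- **Release:** the wrist force was near zero when the fingers opened, and the bar stayed centred between them.
- **Stability:** the pictures showed no movement of the lid over the next second or so.
- **Other objects:** comparing the first and last top pictures, only the lid, rod, arm and shadows changed.

**Not confirmed:** the lug hides the ball tip from the cameras, so I judged that it sits in the slot from the angles and the firm stop, not by seeing it. There was also a brief touch of about 3 N at 1.13 rad on the way down, possibly the lug's lip; it did not grow.

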